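Hold a dental cast in the drilling jig's corner

TASK

Pick up the yellow stone quadrant cast and set it on the bed of the drilling jig, teeth up and the blue-striped bevelled side facing away from the fence, with its flat back flush along the fence and its molar end butted against the red stop block. Then press it firmly, about a kilo's worth of push, diagonally into the fence and down onto the bed at once, and finish still holding it pressed like that for the drilling: do not let go. Leave the white cast and everything else on the bench where it is.

Things in the scene. Friction and masses are not known exactly. Their poses are not given: they have to be found in the camera images.
- cast_mid (a point): centre, 23 mm above the underside, of the yellow stone quadrant cast (160 g), 36 (x) x 66 (y) x 46 (z) mm, standing on the bench. Base 22 mm high; centred on it a ridge to grasp across x, 18 mm wide, 58 mm long, 22 to 38 mm up, then teeth 8 to 14 mm wide to 46 mm. +x: out of the flat back; -x: side with 45 degree bevel (blue stripe) on the base; +y: end with big molars; +z up
- cast_corner (a point): bottom corner of the yellow cast where flat back, molar end and underside meet: 18 mm in +x, 33 mm in +y and 23 mm below cast_mid; axes as cast_mid. Seated, it coincides with stop_corner and its axes are parallel to stop_corner's
- stop_corner (a point): inner corner of the jig where fence face, red stop block's face and bed top meet, 35 mm above the bench. The jig stands turned on the bench and the stop anywhere along the fence, both rigid and fixed. +x points into the fence (press this way), +y along the fence into the stop, +z up. Stop: 16 mm high, 20 mm thick (y), 30 mm out from the fence
- bed: aluminium bed plate of the jig, with a small drill hole that the seated cast covers, 140 (x) x 180 (y) mm and 8 mm thick, fixed and rigid; origin at the centre of its underside, so its top is 8 mm above. Bed, fence and stop are polished: the cast slides on them with a friction of about 0.25; axes parallel to stop_corner
- fence: dark steel fence on the jig, fixed and rigid, 180 mm long (y), 14 mm thick (x), 18 mm high above the bed; origin at the middle of the foot of the face that looks to -x, at bed height; axes parallel to stop_corner
- white_cast_mid (a point): centre of a white cast of the same shape and size as the yellow one: not wanted, leave it alone
- bowl: green rubber mixing bowl, 100 mm across, 50 mm high; origin under its centre; leave alone
- jar: jar with white cap, 56 mm across, 85 mm high; origin under its centre; leave alone
- spatula_grip (a point): handle of a spatula 180 mm long lying on the bench; leave alone
- handpiece: black and steel handpiece lying on the bench, 140 mm long (x), 18 mm thick; origin under it, near the middle; leave alone
- pin_tray: blue divided pin tray, 90 x 70 x 22 mm; origin under its centre; leave alone
Things that resemble listed ones, but are neither listed nor needed, are in the scene too. What is shaped like the part that bears cast_mid but black or pink is not meant.

How it is judged:
On the way:
1. the yellow cast is lifted clear of the bench in the gripper (height (world z) of cast_corner above 0.03 m and contact force between the fingers and cast above 1 N and contact force between cast and bed below 0.1 N), for 0.1 s.
At the end, for the whole second after the job is handed in: through the last second the yellow cast, teeth up, has its corner within 3 mm of the jig's (4 mm off the stop), square and level to 0.05 rad, at rest, fingers on it, pressed on the fence with over 3 N and on the bed with over 4 N at once; bystanders within 20 mm of their start (x of cast_corner in the frame of stop_corner between -0.003 and 0.003 m and y of cast_corner in the frame of stop_corner between -0.004 and 0.003 m and z of cast_corner in the frame of stop_corner between -0.003 and 0.003 m and angle between the x axis of cast_corner and the x axis of stop_corner, either way round below 0.05 rad and angle between cast_corner's own z axis and vertical below 0.05 rad and contact force between cast and fence above 3 N and contact force between cast and bed above 4 N and contact force between the fingers and cast above 2 N and linear speed of cast below 0.01 m/s); the arm keeps its last pose, push and grip.
It fails at once if the white cast or another bystander is shifted by more than 20 mm (distance of any of white_cast_mid, bowl, jar, spatula_grip, handpiece, pin_tray from where it was at the start of the episode above 0.02 m).
It also fails if it takes over 54 s, if anything falls off the work surface, if the arm or the gripper's body presses on something with over 40 N, if the wrist force passes 120 N, or if a joint passes its speed limit or range.

ROBOT

A 7-joint arm with a two-finger parallel gripper is mounted at the origin on the work surface. World frame = base frame: x ahead of the robot, y to its left, z up, the work surface at z = 0. Lengths are in m, angles in rad, forces in N, time in s.
With the tool pointing down it reaches from about 0.4 to 0.9 m from the base axis. Payload 5.5 kg.
Tool frame: the origin (TCP) lies at the very end of the fingers, on their centre line; the grasp point (between the pads) lies hold_point_z behind it (hold_point_z is the distance from the TCP to the grasp point, in m); z points along the fingers, y is the line along which they close (so a half turn about z gives the same grasp; the last joint's range is limited). The gripper opens to 85 mm and grips with 20 to 120 N. Pads are 22 mm wide; open, the fingers measure 114 mm over their backs; the gripper's body (76 mm by 85 mm) begins 54 mm behind the grasp point. The pads swing forward as they close: fully open they stand 13 mm farther back than shut.
Start: joints at [1.545, 0.501, -0.427, 1.55, 0.221, 1.138, -0.21], TCP at [0.185, -0.623, 0.203] pointing down, gripper open.
Joint ranges: [-2.88, 2.88], [-0.31, 2.03], [-1.54, 1.56], [0.2, 2.42], [-1.41, 4.55], [0.19, 2.02], [-2.57, 2.57]. Speed limits (rad/s): [2.57, 2.57, 3.14, 3.14, 3.14, 3.14, 3.14].

INTERFACE

Orientations are given as a unit quaternion [w, x, y, z].
In Python, from station import get_state, read_camera, calibration, hand_in, recognise, hold_point_z gives the robot as it stands. The module is installed in compiled form; this text tells all that it offers.
- The arm moves only by the tool servo_tool, never from a script. Its arguments are lists of equal length, an entry for each row: "dp": the shift along the tool's x, y, z in cm, a list of three; "spin": the turn about the tool's z in rad. In form: {"dp": [[tx, ty, tz], ...], "spin": [spin, ...]}. A call has 1 to 12 rows; each row is the pose to reach, as a shift and turn from the pose commanded when the call began, along the tool's axes at that moment; what a row does not reach only later rows make up. A row lasts 1/10 s, in which the tool goes at most 50 mm and 8.59 degrees, less where a joint would pass 70% of its speed; a pose out of reach is approached as far as the arm can. A call with a gripper value outside its range is refused whole. "fingers" is the finger opening in cm, from 0 to 8.54, set as the call begins (left out, the last holds). The fingers move at their own pace and stop on an object; "newtons" is the grip in N (left out, the last holds). Time passes only in rows, so rows that repeat a pose let the fingers close. It gives the time, the measured TCP pose, the force, the opening and the grip force at its end, in the units of the state.
- get_state(): the state, without advancing time (a new reading comes with each control period).
- read_camera(name): name is "side" or "top" or "wrist"; returns the picture (480x640x3 uint8, red, green, blue); there is no depth.
- calibration(name): a dict with "fx", "fy", "cx", "cy" (pixels), "dist_coeffs" ([k1, k2, p1, p2, k3] as OpenCV has them; the pictures are not rectified), "position" and "attitude" of the camera in the world. Camera axes: x right, y down, z forward; pixel columns grow to the right and rows downward; lengths in m; the calibration is good to about 2 mm. A picture is of the moment at which its call begins: read the wrist's pose just before it. calibration takes no time and is no camera call; for the wrist camera it gives the pose at the moment of the call.
- hand_in(): hands the job in; it is judged then, once.
Trained networks look in the newest picture that a camera, given by its name, has taken for a name from the list of things; names that differ only in an ending like _2 or _b are one class to them, and where a whole thing is asked for, a point or a joint stands for the part that bears it (a point fixed in the world has none). Each returns a list of dicts, best first, with "confidence" (0 to 1); they miss things now and then, are a little off and sometimes report something else, mostly with a low value. They report only what shows in the picture. A call takes as long as a camera call. They do not tell look-alikes from the thing itself.
- recognise(camera, name): "extent" ([left, top, width, height] in pixels, round what is visible of it).
The state is a dict: "time_s": time; "q": joint angles; "qd": joint speeds; "joint_efforts": joint torques, N m; "eef_pos": TCP position; "eef_rot": TCP orientation; "contact_force": force on the tool from outside, world axes, zero at the start; "moment": the same for the moment, N m; "opening": finger opening in m; "finger_force": force on a finger pad.
Only numpy, scipy, OpenCV 4.12 (cv2) and the standard library are available. Lean on these libraries where they do the work, as an engineer would, in place of code of your own. Each camera call takes 0.05 s, during which the arm holds its last target. There are 200 camera calls.

## Working session

There is one attempt and no reset: what is moved stays moved. The work goes in short steps, Python scripts to look and compute and a tool call to move; the robot and the scene stay as the last step left them, time stands still between calls to the robot, and variables do not carry over. Pictures are saved under pics/ and viewed, at most 10 in all, crops included, and the job is handed in when it is done.

Besides the shell and the picture viewer there is one more tool, called after "Request:" as name([rows], argument=value, ...), one row to a line, values as JSON. servo_tool: Moves the arm, as the interface text tells. Its arguments: {"type":"object","properties":{"dp":{"type":"array","items":{"type":"array","items":{"type":"number"}}},"spin":{"type":"array","items":{"type":"number"}},"fingers":{"type":"number"},"newtons":{"type":"number"}},"required":["dp","spin"]}

```bash
mkdir -p pics; cat > h.py <<'E'
import numpy as np, cv2
from station import *
from scipy.spatial.transform import Rotation as R
def rot(q): return R.from_quat([q[1],q[2],q[3],q[0]]).as_matrix()
def att(a):
    a=np.array(a); return a if a.shape==(3,3) else rot(a)
def ray(c,px):
    K=np.array([[c['fx'],0,c['cx']],[0,c['fy'],c['cy']],[0,0,1.]])
    u=cv2.undistortPoints(np.array(px,float).reshape(-1,1,2),K,np.array(c['dist_coeffs'],float)).reshape(-1,2)
    d=np.c_[u,np.ones(len(u))]@att(c['attitude']).T
    return np.array(c['position']),d
def onz(c,px,z):
    o,d=ray(c,px); return o+d*((z-o[2])/d[:,2])[:,None]
def proj(c,P):
    K=np.array([[c['fx'],0,c['cx']],[0,c['fy'],c['cy']],[0,0,1.]])
    A=att(c['attitude']).T
    return cv2.projectPoints(np.array(P,float).reshape(-1,3),cv2.Rodrigues(A)[0],-A@np.array(c['position']),K,np.array(c['dist_coeffs'],float))[0].reshape(-1,2)
def tri(c1,p1,c2,p2):
    o1,d1=ray(c1,[p1]);o2,d2=ray(c2,[p2]);d1=d1[0]/np.linalg.norm(d1);d2=d2[0]/np.linalg.norm(d2)
    s=np.linalg.lstsq(np.c_[d1,-d2],o2-o1,rcond=None)[0]
    a=o1+s[0]*d1;b=o2+s[1]*d2
    return (a+b)/2,np.linalg.norm(a-b)
def shot(n,f):
    c=calibration(n);im=read_camera(n);cv2.imwrite(f'pics/{f}.png',im[:,:,::-1]);return c,im
E
python3 - <<'E'
from h import *
print(hold_point_z if not callable(hold_point_z) else hold_point_z()); s=get_state(); print(s['time_s'],s['eef_pos'],s['eef_rot'],s['contact_force'],s['opening'])
for n in ('top','side','wrist'):
    c,im=shot(n,n); print(n,c)
    if n!='wrist':
        for k in ('cast_mid','bed','fence','bowl','jar'):
            print(k,[(np.round(r['extent']),round(r['confidence'],2)) for r in recognise(n,k)])
E
```

```text
0.0187
0.0 [ 0.18485073 -0.62237063  0.20156817] [-9.57203523e-04  9.89591255e-01  1.43903501e-01 -1.16730374e-04] [ 0.06338133 -0.13323919  0.10474462] 0.08559138242310181
top {'fx': 470.9024969136576, 'fy': 470.9024969136576, 'cx': 318.7225202026299, 'cy': 238.64658901123437, 'dist_coeffs': array([0.02186009, 0.        , 0.        , 0.        , 0.        ]), 'position': array([ 0.46634655, -0.04603247,  0.97363224]), 'attitude': array([ 0.03443298, -0.69650538,  0.71613536, -0.0290651 ])}
cast_mid [(array([399., 284.,  40.,  38.]), 0.9), (array([420., 237.,  35.,  25.]), 0.73), (array([482., 226.,  34.,  36.]), 0.61)]
bed [(array([148., 196., 108.,  97.]), 0.94)]
fence [(array([149., 209.,  86.,  36.]), 0.77), (array([456., 164.,  39.,  32.]), 0.46)]
bowl [(array([327., 144.,  49.,  47.]), 0.85)]
jar [(array([328., 144.,  48.,  46.]), 0.75)]
side {'fx': 582.7206553637233, 'fy': 582.7206553637233, 'cx': 333.53594299315034, 'cy': 232.0806615396016, 'dist_coeffs': array([-0.0775872,  0.       ,  0.       ,  0.       ,  0.       ]), 'position': array([0.19788453, 1.0242301 , 1.05394015]), 'attitude': array([ 0.06776055, -0.14591227,  0.90093672, -0.40302747])}
cast_mid [(array([363., 180.,  18.,  23.]), 0.84), (array([368., 156.,  19.,  20.]), 0.67)]
bed [(array([276., 276.,  62.,  58.]), 0.71)]
fence [(array([288., 273.,   6.,  64.]), 0.69)]
bowl [(array([277., 196.,  38.,  30.]), 0.96)]
jar [(array([328., 144.,  18.,  35.]), 0.77), (array([363., 178.,  17.,  23.]), 0.24)]
wrist {'fx': 424.24571427332506, 'fy': 424.24571427332506, 'cx': 323.6193003319931, 'cy': 232.15139061872526, 'dist_coeffs': array([-0.09938124,  0.        ,  0.        ,  0.        ,  0.        ]), 'position': array([ 0.26374629, -0.60043653,  0.37424951]), 'attitude': array([ 0.12899497,  0.79097936, -0.59027744, -0.09635607])}
```

View pics/top.png

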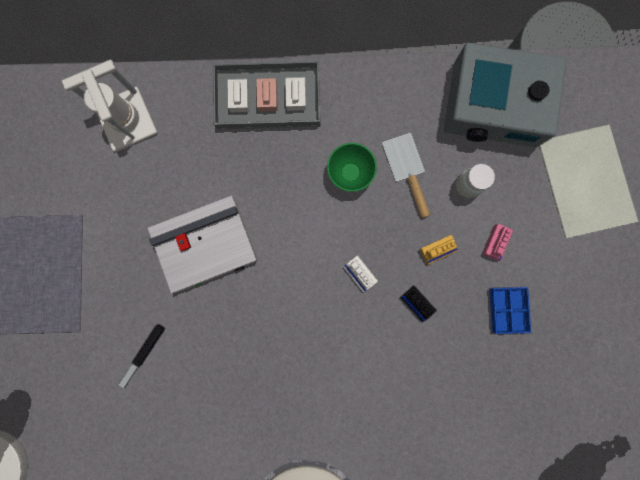

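View pics/side.png

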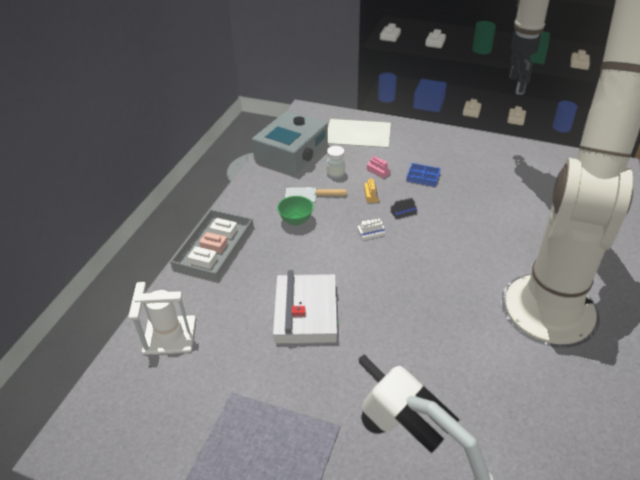

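The top view shows four cast shapes: yellow (438,249), white (361,273), black (419,303) and pink (498,243). Yellow fits the description. The jig is at about (200,245), with the fence on its upper side and the red stop at (183,242). I'll confirm yellow in one enlarged crop.

```bash
python3 - <<'E'
from h import *
im=cv2.imread('pics/top.png')
a=cv2.resize(im[225:275,410:470],(480,400),interpolation=cv2.INTER_CUBIC)
b=cv2.resize(im[190:300,140:265],(480,422),interpolation=cv2.INTER_CUBIC)[:400]
s=cv2.imread('pics/side.png')
a2=cv2.resize(s[170:210,350:395],(315,280),interpolation=cv2.INTER_CUBIC)
b2=cv2.resize(s[262:352,266:346],(249,280),interpolation=cv2.INTER_CUBIC)
o=np.zeros((600,800,3),np.uint8);o[:320,:384]=cv2.resize(a,(384,320));o[:320,400:784]=cv2.resize(b,(384,320));o[320:,:315]=a2;o[320:,400:649]=b2
cv2.imwrite('pics/crop1.png',o)
c=calibration('top')
print('yellow',onz(c,[[438,249]],.04),'stop',onz(c,[[183,242]],.05),'bed corners',onz(c,[[255,262],[173,292]],.035))
print('fence top ends', onz(c,[[149,232],[235,199]],.053))
E
```

```text
yellow [[ 0.52330804 -0.27556341  0.04      ]] stop [[0.55053731 0.22725045 0.05      ]] bed corners [[0.50782895 0.088236   0.035     ]
 [0.45299417 0.25155776 0.035     ]]
fence top ends [[0.57188376 0.29305915 0.053     ]
 [0.63279816 0.12333182 0.053     ]]
```

View pics/crop1.png

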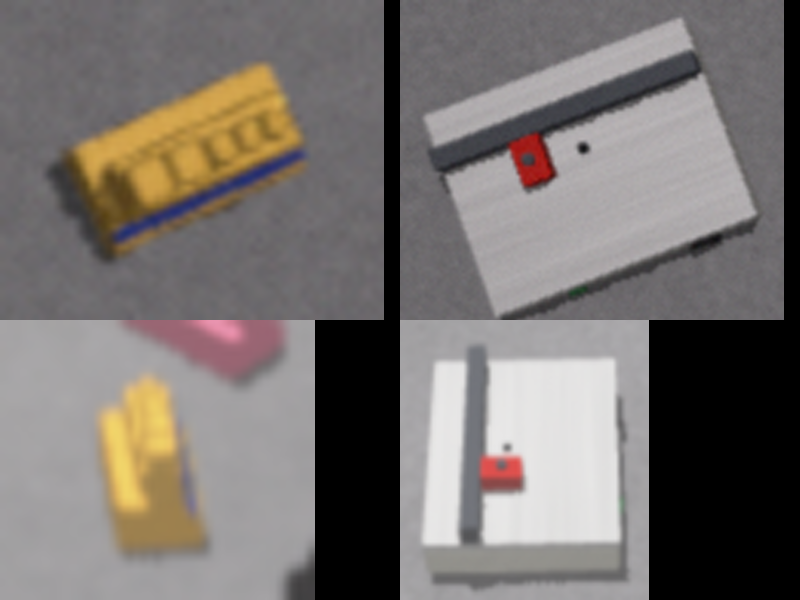

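Yellow is confirmed. Its blue stripe is on the lower image side, so the back faces up (world +x), and the molars are at the left end. That is almost the orientation it needs in the jig. Next I move above it and turn.

Request:
servo_tool([
  [4,-2.2,0],
  [8,-4.5,0],
  [12,-6.7,0],
  [16,-9,0],
  [20,-11.2,0],
  [24,-13.4,0],
  [28,-15.6,0],
  [32,-17.9,0],
  [36,-20.1,0],
  [40,-22.3,0],
  [42.3,-23.6,0],
  [42.3,-23.6,0],
], spin=[-0.14,-0.28,-0.42,-0.56,-0.7,-0.84,-0.98,-1.12,-1.26,-1.4,-1.54,-1.65])

```text
time_s: 1.85
eef_pos: [0.5271, -0.2708, 0.2035]
eef_rot: [0.001, 0.56, 0.828, 0.002]
contact_force: [0.1, 0.5, 0.7]
opening: 0.0851
finger_force: 0.0
```

Request:
servo_tool([
  [0,0,0],
  [0,0,0],
  [0,0,0],
  [0,0,0],
], spin=[0,0,0,0], fingers=6)

```text
time_s: 2.25
eef_pos: [0.5228, -0.2774, 0.2026]
eef_rot: [0.0, 0.567, 0.824, -0.0]
contact_force: [0.9, 0.5, -0.4]
opening: 0.0596
finger_force: 0.0
```

```bash
python3 - <<'E'
from h import *
s=get_state(); print(s['eef_pos'],rot(s['eef_rot']).round(3).tolist(),s['q'])
c,im=shot('wrist','w1'); print(c['position'],att(c['attitude'])[:,2]); np.save('w1.npy',c,allow_pickle=True)
print(recognise('wrist','cast_mid'))
E
```

```text
[ 0.52281967 -0.27740778  0.2026302 ] [[-0.357, 0.934, -0.0], [0.934, 0.357, -0.001], [-0.0, -0.0, -1.0]] [ 1.10491295  0.51185805 -0.89636875  1.69172994  0.43320385  1.14984797
  0.45436502]
[ 0.49346962 -0.20135786  0.37422008] [ 0.11459617 -0.29804235 -0.94764892]
[{'extent': [255.7, 275.8, 70.5, 82.5], 'confidence': 0.93}, {'extent': [300.9, 155.5, 46.5, 82.2], 'confidence': 0.67}, {'extent': [176.4, 65.5, 91.0, 69.6], 'confidence': 0.55}]
```

View pics/w1.png

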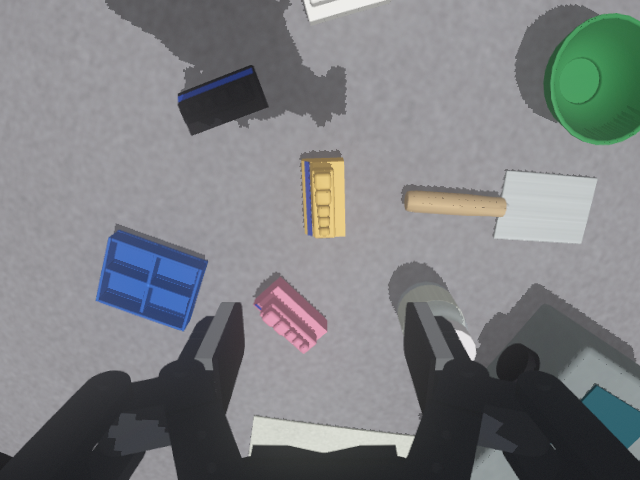

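The wrist view shows the yellow cast at (323,197), stripe on the left and molars on top. The pink one is at (290,315) and the black one at (225,100). I'll fit the cast model to its masks in the wrist and top/side views.

```bash
cat > fit.py <<'E'
from h import *
from scipy.optimize import minimize
def boxes(bev=0.008):
    B=[]
    b=[(x,y,z) for y in(-.033,.033) for x,z in((-.018,-.023),(.018,-.023),(.018,-.001),(-.018+bev,-.001),(-.018,-.001-bev))]
    r=[(x,y,z) for x in(-.009,.009) for y in(-.029,.029) for z in(-.001,.015)]
    t=[(x,y,z) for x in(-.0055,.0055) for y in(-.028,.028) for z in(.015,.0225)]
    return [np.array(b),np.array(r),np.array(t)]
def mask(im,box):
    h=cv2.cvtColor(im,cv2.COLOR_RGB2HSV); m=np.zeros(im.shape[:2],np.uint8)
    y=cv2.inRange(h,(14,90,40),(32,255,255)); b=cv2.inRange(h,(110,90,30),(130,255,255))
    l,t,w,hh=box; m[t:t+hh,l:l+w]=(y|b)[t:t+hh,l:l+w]
    return cv2.morphologyEx(m,cv2.MORPH_CLOSE,np.ones((3,3),np.uint8))>0
S=4
def render(c,p,shape,off,k):
    # k x supersampled crop
    x,y,z,th=p; Rz=np.array([[np.cos(th),-np.sin(th),0],[np.sin(th),np.cos(th),0],[0,0,1]])
    o=np.zeros((shape[0]*k,shape[1]*k),np.uint8)
    for b in boxes():
        q=(proj(c,b@Rz.T+[x,y,z])-off+.5)*k
        cv2.fillConvexPoly(o,cv2.convexHull(np.round(q*16).astype(np.int32)),1,shift=4)
    return cv2.resize(o.astype(np.float32),(shape[1],shape[0]),interpolation=cv2.INTER_AREA)
def fit(views,p0,freez=False):
    V=[]
    for c,im,box in views:
        m=mask(im,box); l,t,w,h=box; V.append((c,m[t:t+h,l:l+w].astype(np.float32),np.array([l,t])))
    def cost(d):
        p=np.array(p0)+np.array([d[0],d[1],d[2] if freez else 0,d[3]*10])*.01
        return sum(np.abs(render(c,p,m.shape,o,6)-m).sum()/m.sum() for c,m,o in V)
    best=None
    for a in(-.1,0,.1):
        r=minimize(cost,[0,0,0,a],method='Nelder-Mead',options=dict(initial_simplex=np.array([[0,0,0,a],[1,0,0,a],[0,1,0,a],[0,0,.5,a],[0,0,0,a+.7]]),xatol=1e-3,fatol=1e-5,maxiter=800))
        if best is None or r.fun<best.fun: best=r
    d=best.x; return np.array(p0)+np.array([d[0],d[1],d[2] if freez else 0,d[3]*10])*.01,best.fun/len(V)
E
python3 - <<'E'
from fit import *
ld=lambda f:cv2.imread(f'pics/{f}.png')[:,:,::-1].copy()
w=(np.load('w1.npy',allow_pickle=True).item(),ld('w1'),(290,140,70,110))
t=(calibration('top'),ld('top'),(410,225,60,50)); s=(calibration('side'),ld('side'),(355,174,35,35))
p0=[.523,-.276,.023,.38]
for n,v,f in(('w',[w],0),('t',[t],0),('s',[s],0),('w+t+s free z',[w,t,s],1)): print(n,fit(v,p0,f))
E
```

```text
w (array([ 0.52524983, -0.28498467,  0.023     ,  0.39668319]), np.float64(0.040995460003614426))
t (array([ 0.52427639, -0.28353528,  0.023     ,  0.40318404]), np.float64(0.05079365149140358))
s (array([ 0.52608391, -0.2833324 ,  0.023     ,  0.38642448]), np.float64(0.26274651288986206))
w+t+s free z (array([ 0.5251935 , -0.2847988 ,  0.02094325,  0.39374441]), np.float64(0.12506142258644104))
```

Request:
servo_tool([
  [-0.74,-0.05,3],
  [-0.74,-0.05,6.5],
  [-0.74,-0.05,10],
  [-0.74,-0.05,13.5],
  [-0.74,-0.05,16],
  [-0.74,-0.05,17],
  [-0.74,-0.05,17.6],
  [-0.74,-0.05,17.6],
  [-0.74,-0.05,17.6],
  [-0.74,-0.05,17.6],
], spin=[-0.032,-0.032,-0.032,-0.032,-0.032,-0.032,-0.032,-0.032,-0.032,-0.032])

```text
time_s: 3.35
eef_pos: [0.5266, -0.284, 0.028]
eef_rot: [0.001, 0.553, 0.833, 0.0]
contact_force: [-0.3, 0.1, -0.2]
opening: 0.0599
finger_force: 0.0
```

```bash
python3 - <<'E'
from h import *
s=get_state(); print(s['eef_pos'],s['contact_force'])
c,im=shot('wrist','w2'); print(c['position'])
E
```

```text
[ 0.52663676 -0.28399611  0.0280397 ] [-0.27515969  0.0841573  -0.1655507 ]
[ 0.494248   -0.20888321  0.19950621]
```

View pics/w2.png

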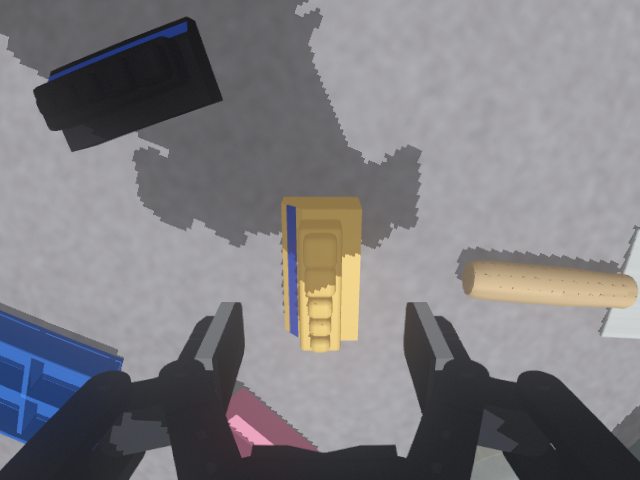

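The cast is centred between the pads at about (322,280). I'll go 3 mm lower and close.

Request:
servo_tool([
  [0,0,0.3],
  [0,0,0.3],
  [0,0,0.3],
  [0,0,0.3],
  [0,0,0.3],
  [0,0,0.3],
  [0,0,0.3],
  [0,0,0.3],
  [0,0,0.3],
  [0,0,0.3],
], spin=[0,0,0,0,0,0,0,0,0,0], fingers=0.5, newtons=60)

```text
time_s: 4.4
eef_pos: [0.5257, -0.2834, 0.0236]
eef_rot: [0.0, 0.553, 0.834, 0.0]
contact_force: [0.0, 0.0, -0.3]
opening: 0.0047
finger_force: 0.0
```

The fingers closed on nothing, so I'll look.

```bash
python3 - <<'E'
from h import *
c,im=shot('wrist','w3'); np.save('w3.npy',c,allow_pickle=True)
print(proj(c,get_state()['eef_pos']))
E
```

```text
[[324.08863511 282.58371061]]
```

View pics/w3.png

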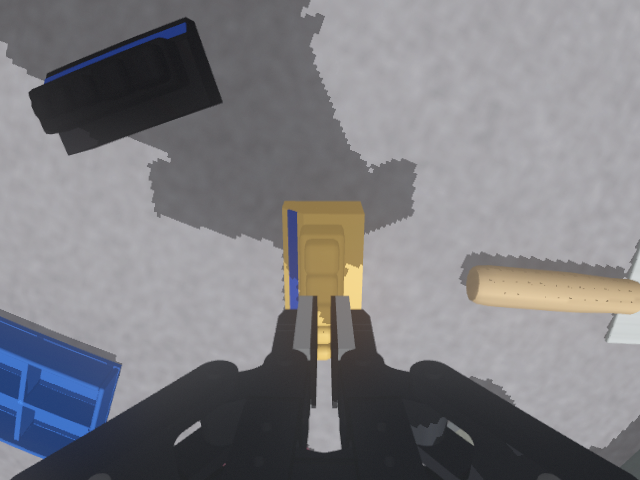

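```bash
python3 - <<'E'
from fit import *
s=get_state(); T=rot(s['eef_rot']); p=s['eef_pos']; c=np.load('w3.npy',allow_pickle=True).item()
print(p,s['opening'],s['finger_force'])
for d in (0,.01,.02,.03,.04):
  print(d,proj(c,[p+T@[.011,0,-d],p+T@[-.011,0,-d],p+T@[.011,.0025,-d]]).round().tolist())
# where cast should appear
th=.397;Rz=np.array([[np.cos(th),-np.sin(th),0],[np.sin(th),np.cos(th),0],[0,0,1]])
for pt in([-.018,.033,-.009],[.018,.033,-.001],[.018,-.033,-.001],[0,.028,.0225],[0,-.028,.0225]):
  print(pt,proj(c,Rz@pt+[.525,-.2845,.023]).round())
im=cv2.imread('pics/w3.png'); cv2.imwrite('pics/w3c.png',cv2.resize(im[180:420,230:430],(666,800*240//240))[:600] if 0 else cv2.resize(im[190:400,230:430],(571,600),interpolation=cv2.INTER_CUBIC))
E
```

```text
[ 0.52563613 -0.28344186  0.02363042] 0.004956761093451173 0.0
0 [[324.0, 260.0], [324.0, 305.0], [330.0, 260.0]]
0.01 [[324.0, 269.0], [324.0, 316.0], [330.0, 269.0]]
0.02 [[324.0, 279.0], [324.0, 328.0], [331.0, 279.0]]
0.03 [[324.0, 291.0], [324.0, 341.0], [331.0, 291.0]]
0.04 [[324.0, 303.0], [324.0, 357.0], [332.0, 303.0]]
[-0.018, 0.033, -0.009] [[281. 207.]]
[0.018, 0.033, -0.001] [[364. 212.]]
[0.018, -0.033, -0.001] [[359. 345.]]
[0, 0.028, 0.0225] [[322. 242.]]
[0, -0.028, 0.0225] [[322. 367.]]
```

View pics/w3c.png

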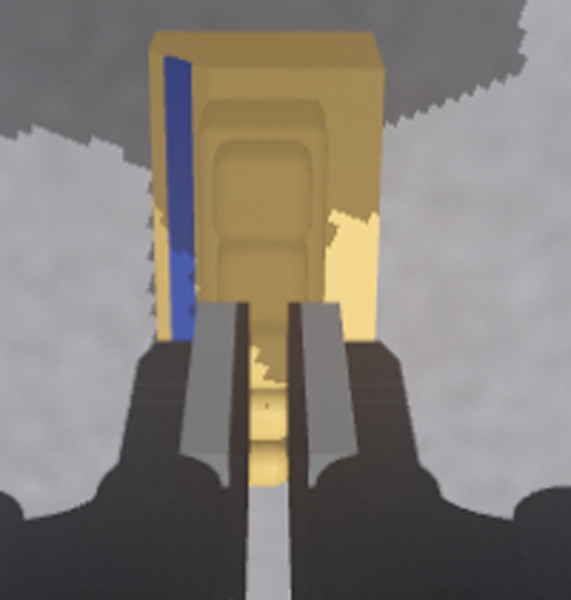

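The pads closed above the teeth. From the perspective, the real tips sit about 30 mm behind the reported TCP (pad edge at row 296, where the reported pose predicts 260). I'll open, go 2 cm lower, which is safe under either reading, and look again.

Request:
servo_tool([
  [0,0,0],
  [0,0,0],
  [0,0,0],
  [0,0,0],
  [0,0,0.7],
  [0,0,1.4],
  [0,0,2.0],
  [0,0,2.0],
  [0,0,2.0],
], spin=[0,0,0,0,0,0,0,0,0], fingers=5)

```text
time_s: 5.35
eef_pos: [0.5254, -0.2832, 0.0032]
eef_rot: [-0.0, 0.552, 0.834, 0.0]
contact_force: [0.2, 0.1, 0.9]
opening: 0.0499
finger_force: 0.0
```

Request:
servo_tool([
  [0,0,0],
  [0,0,0],
  [0,0,0],
  [0,0,0],
  [0,0,0],
  [0,0,0],
], spin=[0,0,0,0,0,0], fingers=0.5, newtons=20)

```text
time_s: 5.95
eef_pos: [0.5258, -0.2836, 0.0039]
eef_rot: [0.0, 0.553, 0.833, -0.0]
contact_force: [-1.3, 1.0, 2.9]
opening: 0.0171
finger_force: 23.5
```

```bash
python3 - <<'E'
from h import *
c,im=shot('wrist','w4'); np.save('w4.npy',c,allow_pickle=True); s=get_state(); print(s['eef_pos'],s['opening'],s['finger_force'],c['position'])
cv2.imwrite('pics/w4c.png',cv2.resize(im[190:400,230:430,::-1],(571,600),interpolation=cv2.INTER_CUBIC))
E
```

```text
[ 0.5257667  -0.28361478  0.00388984] 0.016997228802987353 23.486005067825317 [ 0.49366072 -0.2086686   0.17549443]
```

View pics/w4c.png

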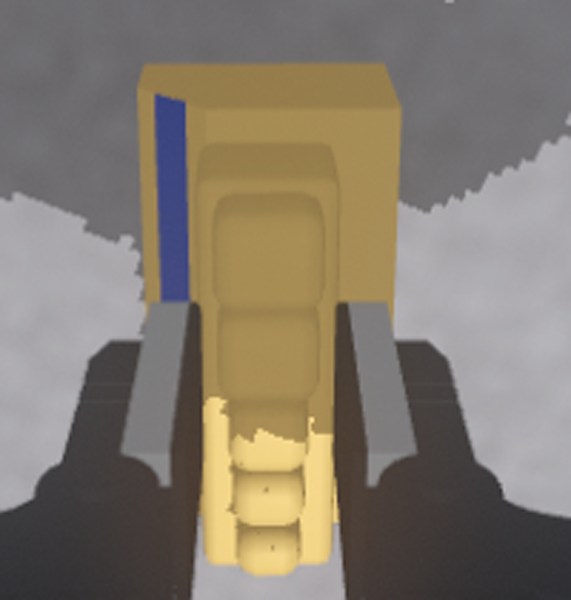

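The pads are now on the top of the ridge (17 mm), so the tip offset of about 33 mm is real. I'll go 1 cm deeper and grip.

Request:
servo_tool([
  [0,0,0],
  [0,0,0],
  [0,0,0],
  [0,0,0.5],
  [0,0,0.9],
  [0,0,0.9],
  [0,0,0.9],
], spin=[0,0,0,0,0,0,0], fingers=3.2)

```text
time_s: 6.7
eef_pos: [0.5254, -0.2833, -0.0057]
eef_rot: [-0.0, 0.552, 0.834, 0.0]
contact_force: [-0.1, -0.4, 0.4]
opening: 0.0319
finger_force: 0.0
```

Request:
servo_tool([
  [0,0,0],
  [0,0,0],
  [0,0,0],
  [0,0,0],
  [0,0,0],
  [0,0,0],
], spin=[0,0,0,0,0,0], fingers=0.5, newtons=80)

```text
time_s: 7.3
eef_pos: [0.5258, -0.2834, -0.0051]
eef_rot: [0.0, 0.552, 0.834, 0.0]
contact_force: [-0.9, 1.0, 4.0]
opening: 0.0158
finger_force: 79.7
```

Request:
servo_tool([
  [0,0,-3],
  [0,0,-6],
  [0,0,-9],
  [0,0,-12],
  [0,0,-14],
  [0,0,-14],
], spin=[0,0,0,0,0,0])

```text
time_s: 7.9
eef_pos: [0.5274, -0.2843, 0.1371]
eef_rot: [0.002, 0.553, 0.833, 0.0]
contact_force: [0.4, 0.3, -2.4]
opening: 0.0159
finger_force: 79.0
```

Request:
servo_tool([
  [3.8,2.1,0],
  [7.6,4.2,0],
  [11.4,6.3,0],
  [15.2,8.4,0],
  [19,10.5,0],
  [22.8,12.6,0],
  [26.6,14.7,0],
  [30.4,16.8,0],
  [33.9,18.7,0],
  [33.9,18.7,0],
  [33.9,18.7,0],
  [33.9,18.7,0],
], spin=[0,0,0,0,0,0,0,0,0,0,0,0])

```text
time_s: 9.1
eef_pos: [0.5651, 0.0998, 0.1331]
eef_rot: [-0.001, 0.553, 0.833, -0.001]
contact_force: [0.3, -0.4, -2.0]
opening: 0.016
finger_force: 79.0
```

```bash
python3 - <<'E'
from h import *
s=get_state(); print(s['eef_pos'],s['q'],s['contact_force'],s['finger_force'])
c,im=shot('wrist','w5'); np.save('w5.npy',c,allow_pickle=True); print(c['position'])
print([(r['extent'],r['confidence']) for k in('bed','fence') for r in recognise('wrist',k)])
E
```

```text
[0.56512671 0.09980972 0.13311364] [ 0.44415052  0.57332029 -0.88888322  1.79679696  0.51588193  1.02484682
 -0.24723306] [ 0.33430367 -0.44898355 -1.95369937] 78.9973497390747
[0.53353134 0.17494734 0.30468107]
[([244.1, 0.0, 239.9, 221.5], 0.92), ([396.5, 0.0, 52.3, 226.1], 0.8), ([93.1, 366.2, 74.2, 58.0], 0.56)]
```

View pics/w5.png

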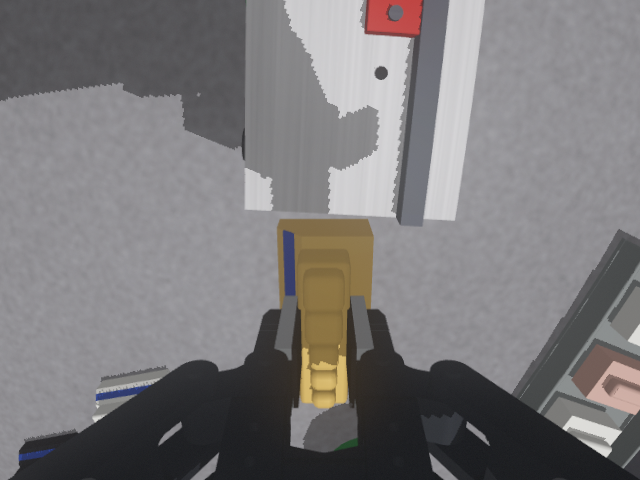

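The cast is held and the jig is in view: stop at (393,17), fence along columns 400–440. I'll move 5 cm toward the stop and measure it there.

Request:
servo_tool([
  [2.5,0,0],
  [5,0,0],
  [5,0,0],
  [5,0,0],
], spin=[0,0,0,0])

```text
time_s: 9.65
eef_pos: [0.5464, 0.147, 0.1347]
eef_rot: [0.0, 0.553, 0.833, -0.0]
contact_force: [1.4, -0.4, -1.7]
opening: 0.0159
finger_force: 79.0
```

```bash
cat > jig.py <<'E'
from h import *
from scipy.optimize import minimize
def redmask(im):
    h=cv2.cvtColor(im,cv2.COLOR_RGB2HSV)
    m=cv2.inRange(h,(0,130,50),(6,255,255))|cv2.inRange(h,(174,130,50),(180,255,255))
    n,l,st,_=cv2.connectedComponentsWithStats(m); i=1+np.argmax(st[1:,4]); m=(l==i).astype(np.uint8)
    m=cv2.morphologyEx(m,cv2.MORPH_CLOSE,np.ones((15,15),np.uint8)); return m,st[i]
BOX=np.array([(x,y,z) for x in(-.03,0) for y in(0,.02) for z in(0,.016)])
def Rz(t): return np.array([[np.cos(t),-np.sin(t),0],[np.sin(t),np.cos(t),0],[0,0,1]])
def sil(c,p):
    o=np.zeros((480*4,640*4),np.uint8); q=(proj(c,BOX@Rz(p[3]).T+p[:3])+.5)*4
    cv2.fillConvexPoly(o,cv2.convexHull(np.round(q*16).astype(np.int32)),1,shift=4)
    return cv2.resize(o.astype(np.float32),(640,480),interpolation=cv2.INTER_AREA)
def fitstop(views,p0,free):
    M=[(c,redmask(im)[0].astype(np.float32)) for c,im in views]; sc=np.array([.01,.01,.01,.1])*np.array(free)
    f=lambda d:sum(np.abs(sil(c,np.array(p0)+d*sc)-m).sum()/m.sum() for c,m in M)
    r=minimize(f,np.zeros(4),method='Nelder-Mead',options=dict(initial_simplex=np.vstack([np.zeros(4),np.eye(4)*.7]),xatol=2e-3,fatol=1e-5,maxiter=400))
    return (np.array(p0)+r.x*sc).round(4),round(r.fun/len(M),3)
E
python3 - <<'E'
from jig import *
s=get_state(); print(s['eef_pos'],s['time_s'])
c,im=shot('wrist','w6'); np.save('w6.npy',c,allow_pickle=True)
print(redmask(im)[1])
ld=lambda f:cv2.imread(f'pics/{f}.png')[:,:,::-1].copy()
t=(calibration('top'),ld('top')); sd=(calibration('side'),ld('side')); print(redmask(t[1])[1],redmask(sd[1])[1]); w=(c,im); p0=[.568,.223,.035,.34]
for n,v,f in(('w',[w],[1,1,0,1]),('t',[t],[1,1,0,1]),('s',[sd],[1,1,0,1]),('w+t z',[w,t,sd],[1,1,1,1])): print(n,fitstop(v,p0,f))
# fence far top edge & near: row profiles
g=cv2.cvtColor(im,cv2.COLOR_RGB2GRAY)
for r in range(110,330,30): print(r,g[r,370:500:4].tolist())
E
```

```text
[0.54644775 0.14702954 0.13466862] 9.65
[ 363   89   52   37 1334]
[175 233  15  18 160] [292 306  13   8  78]
w (array([0.5704, 0.2242, 0.035 , 0.347 ]), np.float64(0.197))
t (array([0.5696, 0.2255, 0.035 , 0.3262]), np.float64(0.178))
s (array([0.5736, 0.2222, 0.035 , 0.3314]), np.float64(0.798))
w+t z (array([0.571 , 0.2259, 0.0339, 0.3851]), np.float64(0.404))
110 [119, 120, 118, 106, 114, 114, 114, 118, 117, 117, 117, 80, 114, 113, 114, 113, 113, 133, 209, 206, 205, 205, 209, 205, 208, 203, 149, 151, 146, 151, 152, 149, 145]
140 [135, 144, 211, 207, 212, 209, 209, 209, 134, 87, 79, 115, 116, 115, 115, 114, 130, 210, 206, 206, 205, 211, 205, 208, 205, 152, 155, 156, 156, 156, 150, 149, 149]
170 [210, 212, 208, 211, 212, 210, 209, 192, 125, 82, 117, 117, 117, 116, 117, 116, 211, 207, 207, 206, 212, 207, 209, 206, 151, 152, 153, 150, 150, 149, 150, 149, 151]
200 [213, 210, 208, 212, 210, 207, 204, 133, 83, 119, 119, 118, 119, 118, 118, 212, 207, 207, 206, 213, 207, 209, 200, 151, 150, 151, 151, 156, 159, 155, 150, 149, 150]
230 [117, 205, 210, 208, 206, 204, 134, 81, 118, 118, 118, 119, 118, 122, 211, 208, 207, 205, 212, 208, 208, 184, 155, 152, 150, 149, 152, 153, 150, 148, 149, 148, 146]
260 [124, 206, 205, 202, 203, 131, 76, 115, 115, 115, 114, 115, 126, 210, 206, 205, 203, 209, 206, 206, 151, 151, 150, 151, 148, 152, 151, 147, 151, 146, 148, 151, 152]
290 [121, 148, 146, 146, 149, 138, 100, 112, 112, 112, 111, 116, 148, 150, 149, 146, 150, 149, 147, 150, 148, 150, 152, 152, 147, 145, 145, 149, 146, 148, 151, 146, 149]
320 [52, 54, 53, 53, 97, 143, 145, 148, 146, 144, 145, 146, 148, 151, 153, 148, 148, 147, 146, 148, 146, 143, 144, 146, 145, 148, 147, 146, 144, 143, 144, 147, 148]
```

```bash
cat > edges.py <<'E'
from jig import *
def cross(v,lev,a,b,up):
    for i in range(a,b):
        if (v[i]<lev<=v[i+1]) if up else (v[i]>lev>=v[i+1]): return i+(lev-v[i])/(v[i+1]-v[i])
    return None
def analyse(c,im,rows):
    g=cv2.cvtColor(im,cv2.COLOR_RGB2GRAY).astype(float); N=[];F=[];B=[]
    for r in rows:
        v=g[r]; f=None
        # far edge: last 115->210 transition
        for i in range(495,375,-1):
            if v[i]<125 and v[i+1]>=125 and v[i-8:i].max()<125: f=i+(160-v[i])/(max(v[i+1],v[i+2])-v[i]); break
        if f is None: continue
        k=int(f)-3
        while v[k]>98 and k>350: k-=1
        if k<=350: continue
        N.append((k+(98-v[k])/(v[k+1]-v[k]),r))
        F.append((f,r)); 
        while v[k]<105: k-=1
        B.append((k+(105-v[k])/(v[k+1]-v[k]),r))
    out=[]
    for n,P,z in(('near top',N,.053),('far top',F,.053),('foot',B,.035)):
        w=onz(c,P,z)[:,:2]; vx,vy,x0,y0=cv2.fitLine(w.astype(np.float32),cv2.DIST_HUBER,0,1e-4,1e-4).ravel()
        if vy<0: vx,vy=-vx,-vy
        th=np.arctan2(-vx,vy); nrm=np.array([np.cos(th),np.sin(th)]); out.append((th,nrm@[x0,y0]))
        print(n,len(P),'yaw',round(th,4),'off along own normal',round(nrm@[x0,y0],4),'off along .345',round(np.array([np.cos(.345),np.sin(.345)])@[x0,y0],4),'mid',(x0,y0))
    return out
def stopface(c,im,th):
    h=im.astype(int); red=(h[:,:,0]-h[:,:,1]).astype(float)
    _,st=redmask(im); l,t,w,hh=st[:4]; Q=[]
    for x in range(l+6,l+w-10,2):
        col=red[:,x]; r=t+hh+6
        while col[r]<60: r-=1
        Q.append((x,r+(col[r]-60)/(col[r]-col[r+1])))
    W=onz(c,Q,.051)[:,:2]; ey=np.array([-np.sin(th),np.cos(th)]); print('stop face y(z=.051)',np.round(W@ey,4), 'z=.035', np.round((onz(c,Q,.035)[:,:2]@ey).mean(),4))
E
python3 - <<'E'
from edges import *
c=np.load('w6.npy',allow_pickle=True).item(); im=cv2.imread('pics/w6.png')[:,:,::-1].copy()
o=analyse(c,im,range(130,272,3)); stopface(c,im,o[0][0])
c5=np.load('w5.npy',allow_pickle=True).item(); im5=cv2.imread('pics/w5.png')[:,:,::-1].copy()
analyse(c5,im5,range(50,200,4)); print(proj(c5,[[.5704,.2242,.035]]))
E
```

```text
near top 48 yaw 0.3463 off along own normal 0.6127 off along .345 0.6127 mid (np.float32(0.586047), np.float32(0.18106349))
far top 48 yaw 0.3422 off along own normal 0.6264 off along .345 0.6263 mid (np.float32(0.59855837), np.float32(0.18639669))
foot 48 yaw 0.3434 off along own normal 0.6129 off along .345 0.6128 mid (np.float32(0.59031457), np.float32(0.1694814))
stop face y(z=.051) [0.0209 0.0215 0.0216 0.0228 0.0223 0.0218 0.0213 0.0191 0.0177 0.0177
 0.0177 0.0177 0.0177 0.0176 0.0176 0.0176 0.0176 0.0175] z=.035 0.0184
near top 38 yaw 0.3431 off along own normal 0.6128 off along .345 0.6128 mid (np.float32(0.58594656), np.float32(0.18136542))
far top 38 yaw 0.3431 off along own normal 0.6264 off along .345 0.6264 mid (np.float32(0.5994424), np.float32(0.18412444))
foot 38 yaw 0.3455 off along own normal 0.6129 off along .345 0.6129 mid (np.float32(0.5855229), np.float32(0.18290362))
[[413.5063329   37.84449155]]
```

The two wrist views agree: jig yaw 0.344, fence face at x' = 0.6128 and stop face at y' ≈ 0.019, so stop_corner is about (0.5705, 0.2244). I'll approach 8 mm off both faces and about 8 mm above the bed.

Request:
servo_tool([
  [1.1,1.2,0],
  [2.23,2.41,0],
  [2.23,2.41,0],
  [2.23,2.41,3],
  [2.23,2.41,6],
  [2.23,2.41,8],
  [2.23,2.41,9.2],
  [2.23,2.41,9.67],
  [2.23,2.41,9.67],
  [2.23,2.41,9.67],
], spin=[0.03,0.0575,0.0575,0.0575,0.0575,0.0575,0.0575,0.0575,0.0575,0.0575])

```text
time_s: 10.7
eef_pos: [0.5607, 0.1777, 0.0389]
eef_rot: [0.001, 0.576, 0.817, 0.001]
contact_force: [0.5, 0.1, -1.8]
opening: 0.016
finger_force: 79.0
```

```bash
cat > st.py <<'E'
from h import *
def st():
    s=get_state(); T=rot(s['eef_rot']); p=s['eef_pos']; n=np.array([np.cos(.344),np.sin(.344)]); e=np.array([-n[1],n[0]])
    f=s['contact_force']; print('t',s['time_s'],'yaw',np.arctan2(T[1,1],T[0,1]).round(4),'tilt',T[:,2].round(4),'gap fence',(.5948-n@p[:2]).round(4),'gap stop',(-.0142-e@p[:2]).round(4),'under-bed',(p[2]+.0281-.058).round(4),'F jig',(n@f[:2]).round(2),(e@f[:2]).round(2),f[2].round(2),'M',np.round(s['moment'],2),s['finger_force'],s['opening'])
E
python3 - <<'E'
from st import *
from edges import *
st(); c,im=shot('wrist','w7'); np.save('w7.npy',c,allow_pickle=True)
s=get_state();print(proj(c,[[.5705,.2244,.035],[.5705,.2244,.051]]))
cv2.imwrite('pics/w7c.png',cv2.resize(im[0:330,200:500,::-1],(546,600),interpolation=cv2.INTER_CUBIC))
E
```

```text
t 10.7 yaw 0.3423 tilt [ 1.6e-03  4.0e-04 -1.0e+00] gap fence 0.007 gap stop 0.0076 under-bed 0.009 F jig 0.53 -0.11 -1.82 M [ 0.04 -0.06 -0.01] 78.98912072181702 0.015988679931993537
[[382.53616896 191.09541726]
 [388.09357204 200.4487249 ]]
```

View pics/w7c.png

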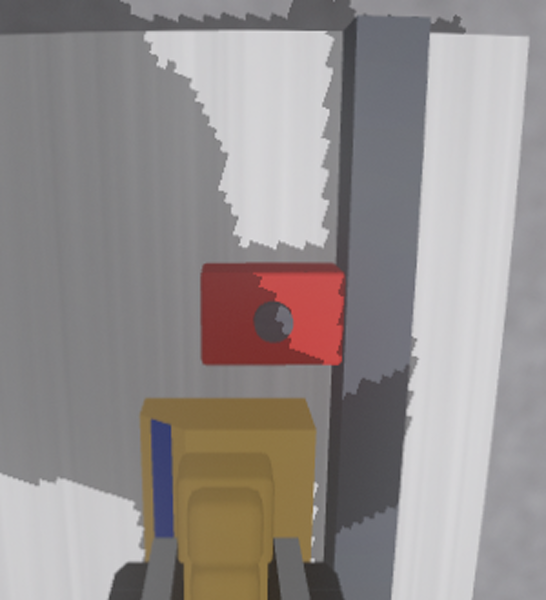

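The last picture shows the cast square beside the fence. Its back/molar corner is at px (368,220) at the bottom and (372.5,235) at the base top. The stop's near edge is at row 200, as predicted. I'll check the gaps from these pixels.

```bash
python3 - <<'E'
from st import *
c=np.load('w7.npy',allow_pickle=True).item(); n=np.array([np.cos(.344),np.sin(.344)]); e=np.array([-n[1],n[0]])
for px,z in(([368.1,219.8],.044),([372.5,235.2],.066),([279.7,219.8],.044),([388,200.5],.051),([311,200.5],.051)):
    w=onz(c,[px],z)[0,:2]; print(px,'to fence',(.6128-n@w).round(4),'to stop',(.0188-e@w).round(4))
E
```

```text
[368.1, 219.8] to fence 0.0068 to stop 0.0099
[372.5, 235.2] to fence 0.0075 to stop 0.009
[279.7, 219.8] to fence 0.0431 to stop 0.0098
[388, 200.5] to fence 0.0001 to stop -0.0
[311, 200.5] to fence 0.03 to stop -0.0001
```

Request:
servo_tool([
  [0.3,0.2,0.3],
  [0.6,0.4,0.6],
  [0.75,0.55,0.75],
  [0.75,0.55,0.75],
  [0.75,0.55,0.75],
], spin=[0,0,0,0,0])

```text
time_s: 11.25
eef_pos: [0.5624, 0.1867, 0.0303]
eef_rot: [-0.0, 0.576, 0.817, -0.0]
contact_force: [1.1, -0.2, -2.0]
opening: 0.016
finger_force: 79.0
```

```bash
python3 -c "from st import *;st()"
```

```text
t 11.25 yaw 0.3429 tilt [-2.e-04 -0.e+00 -1.e+00] gap fence 0.0024 gap stop -0.0003 under-bed 0.0004 F jig 0.96 -0.54 -1.99 M [-0.04  0.05  0.02] 78.98845195770264 0.01603754302586455
```

Request:
servo_tool([
  [0.05,0,0],
  [0.1,0,0],
  [0.15,0,0],
  [0.2,0,0],
  [0.25,0,0],
  [0.25,0,0],
], spin=[0,0,0,0,0,0])

```text
time_s: 11.85
eef_pos: [0.5621, 0.1879, 0.0304]
eef_rot: [0.001, 0.576, 0.817, -0.0]
contact_force: [0.4, -2.7, -1.0]
opening: 0.0159
finger_force: 79.1
```

```bash
python3 -c "from st import *;st()"
```

```text
t 11.85 yaw 0.342 tilt [ 4.0e-04 -1.2e-03 -1.0e+00] gap fence 0.0023 gap stop -0.0015 under-bed 0.0005 F jig -0.57 -2.72 -0.96 M [-0.65 -0.15  0.01] 79.10134434700012 0.01592448786608782
```

The stop is touched (2.7 N). Now the fence, then down.

Request:
servo_tool([
  [0,0.1,0],
  [0,0.15,0],
  [0,0.2,0],
  [0,0.25,0],
  [0,0.3,0],
  [0,0.3,0],
], spin=[0,0,0,0,0,0])

```text
time_s: 12.45
eef_pos: [0.5642, 0.1887, 0.0301]
eef_rot: [0.0, 0.576, 0.817, -0.001]
contact_force: [-0.2, -5.2, -2.2]
opening: 0.0161
finger_force: 79.1
```

```bash
python3 -c "from st import *;st()"
```

```text
t 12.45 yaw 0.342 tilt [-9.0e-04 -1.6e-03 -1.0e+00] gap fence -0.0 gap stop -0.0016 under-bed 0.0002 F jig -1.91 -4.83 -2.18 M [-1.31  0.07  0.1 ] 79.06228423118591 0.016080695783742282
```

Request:
servo_tool([
  [0,0,0.05],
  [0,0,0.1],
  [0,0,0.15],
  [0,0,0.2],
  [0,0,0.2],
], spin=[0,0,0,0,0])

```text
time_s: 12.95
eef_pos: [0.5643, 0.1886, 0.0299]
eef_rot: [0.001, 0.576, 0.817, -0.001]
contact_force: [-3.8, -8.7, 13.2]
opening: 0.0159
finger_force: 81.1
```

```bash
python3 -c "from st import *;st()"
```

```text
t 12.95 yaw 0.3421 tilt [-2.e-04 -3.e-03 -1.e+00] gap fence -0.0001 gap stop -0.0015 under-bed -0.0 F jig -6.52 -6.86 13.19 M [-1.79  1.22  0.06] 81.11223936080933 0.01591509979837579
```

Both contacts are made and it is seated on the estimates. I'll trim toward an even diagonal of about 7–8 N each and ease off the stop.

Request:
servo_tool([
  [-0.03,0.03,-0.03],
  [-0.06,0.06,-0.05],
  [-0.06,0.06,-0.05],
  [-0.06,0.06,-0.05],
  [-0.06,0.06,-0.05],
  [-0.06,0.06,-0.05],
], spin=[0,0,0,0,0,0])

```text
time_s: 13.55
eef_pos: [0.5643, 0.1886, 0.0299]
eef_rot: [0.0, 0.576, 0.817, -0.001]
contact_force: [-6.7, -7.6, 11.4]
opening: 0.0159
finger_force: 80.7
```

```bash
python3 -c "
from st import *;st()
c,im=shot('wrist','w8');np.save('w8.npy',c,allow_pickle=True)
g=cv2.cvtColor(im,cv2.COLOR_RGB2HSV)
print(proj(c,[[.5705,.2244,.051]]),proj(c,[[.5705,.2244,.057]]))
for x in (320,340,360): print(x,[(int(h),int(v)) for h,s,v in g[170:240:3,x]])
st()"
```

```text
t 13.55 yaw 0.3425 tilt [-0.0014 -0.0025 -1.    ] gap fence -0.0001 gap stop -0.0015 under-bed 0.0 F jig -8.82 -4.88 11.37 M [-1.57  1.25  0.06] 80.6907856464386 0.015893013176759483
[[371.66968951 230.23924293]] [[373.43551047 235.5018244 ]]
320 [(173, 130), (1, 110), (0, 111), (0, 123), (0, 123), (0, 122), (0, 122), (0, 122), (0, 122), (1, 122), (0, 121), (1, 108), (0, 97), (1, 99), (2, 121), (2, 122), (2, 121), (2, 122), (2, 122), (2, 121), (12, 121), (20, 127), (20, 133), (20, 143)]
340 [(176, 132), (0, 111), (1, 112), (0, 122), (1, 124), (0, 124), (0, 123), (0, 122), (0, 123), (1, 121), (170, 66), (165, 69), (156, 70), (158, 70), (162, 69), (1, 110), (2, 122), (2, 121), (2, 122), (2, 122), (12, 121), (19, 127), (20, 133), (20, 143)]
360 [(171, 128), (0, 111), (0, 111), (0, 160), (1, 182), (0, 123), (0, 124), (0, 123), (0, 123), (0, 122), (0, 123), (0, 123), (1, 123), (1, 122), (1, 121), (1, 121), (1, 121), (1, 121), (2, 122), (2, 121), (11, 121), (19, 128), (20, 133), (20, 143)]
t 13.6 yaw 0.3425 tilt [-0.0014 -0.0025 -1.    ] gap fence -0.0001 gap stop -0.0015 under-bed 0.0 F jig -8.42 -4.75 9.61 M [-1.64  1.24  0.15] 80.69316744804382 0.015603363392440703
```

Red meets yellow directly at row 230, with no gap. The cast is square, and the tool reads about 8.5 N into the fence and 10–11 N onto the bed. Handing in while still pressed.

```bash
python3 -c "
from st import *;print(hand_in());st()"
```

```text
the job is handed in; nothing more can be done
None
the job is handed in; nothing more can be done
```

The yellow cast is seated teeth up against the fence and red stop, and I handed the job in with the gripper still pressing it about 8.5 N into the fence and 10–11 N onto the bed (tool readings just before hand-in); the judging result was not shown.

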